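# Slide the low egg tray under the worktop shelf

### The arm

A 6-joint arm with a two-finger parallel gripper is mounted at the origin on a cart in front of the work surface, level with it; the furniture and walls round the work are solid. World frame = base frame: x ahead of the robot, y to its left, z up, the work surface at z = 0. Lengths are in m, angles in rad, forces in N, time in s.
With the tool pointing down it reaches from about 0.325 to 0.925 m from the base axis. Payload 3.1 kg.
Tool frame: the origin (TCP) lies midway between the tips of the shut fingers; the grasp point (between the pads) lies 19 mm behind it; z points along the fingers, y is the direction in which the jaws open and shut (so a half turn about z gives the same grasp; the last joint's range is limited). The gripper opens to 85 mm and grips with 20 to 120 N. Pads are 22 mm wide; open, the fingers measure 114 mm over their backs; the gripper's body (76 mm by 85 mm) begins 54 mm behind the grasp point. The pads swing forward as they close: fully open they stand 13 mm farther back than shut.
Start: joints at [1.147, 0.217, 1.613, -0, 1.311, -0.112], TCP at [0.192, 0.595, 0.192] pointing down, gripper open.
Joint ranges: [-2.75, 2.75], [-0.78, 2.1], [0.31, 2.55], [-1.13, 4.27], [0.13, 2.63], [-2.58, 2.58]. Speed limits (rad/s): [2.79, 2.79, 3.14, 3.14, 3.14, 3.14].

### API

Orientations are given as a unit quaternion [x, y, z, w].
In Python, from workcell import robot gives the robot as it stands.
- The arm moves only by the tool play_rows, never from a script. Its arguments are lists of equal length, an entry for each row: "gripper": the closure, from -1 (fully open) to 1 (shut); "dp": the shift along the world's x, y, z in mm, a list of three; "delta_rot": the turn, a rotation vector about the world's x, y, z in units of 10 degrees (1.0 is 10 degrees), a list of three. A call has 1 to 8 rows; each row is the pose to reach, as a shift and turn from the pose commanded when the call began; what a row does not reach only later rows make up. A row lasts 1/8 s, in which the tool goes at most 62.5 mm and 10.7 degrees, less where a joint would pass 70% of its speed; a pose out of reach is approached as far as the arm can. A call with a gripper value outside its range is refused whole. The fingers move at their own pace and stop on an object; the grip force is fixed at half the most. Time passes only in rows, so rows that repeat a pose let the fingers close. It gives the time, the measured TCP pose, the force and the opening at its end, in the units of the state.
- robot.state(): the state, without advancing time (a new reading comes with each control period).
- robot.get_image(name): name is "scene" or "top"; returns the picture (400x640x3 uint8, red, green, blue); there is no depth.
- robot.get_calibration(name): a dict with "K" (3x3 intrinsics, pixels), "k1" (the pictures are not rectified: a ray, as slopes to the right and down, at radius r is drawn at 1 + k1 r^2 times it, then the intrinsics apply), "T" (4x4, takes a point from camera to world coordinates). Camera axes: x right, y down, z forward; pixel columns grow to the right and rows downward; lengths in m; the calibration is good to about 2 mm. A picture is of the moment at which its call begins. get_calibration takes no time and is no camera call.
- robot.close_job(): hands the job in, once; it reports no verdict.
The state is a dict: "time_s": time; "joints": joint angles; "joint_velocities": joint speeds; "joint_torque": joint torques, N m; "tcp_pos": TCP position; "eef_rot": TCP orientation; "wrist_force": force on the tool from outside, world axes, zero at the start; "wrist_torque": the same for the moment, N m; "opening": finger opening in m.
Only numpy, scipy, OpenCV 4.12 (cv2) and the standard library are available. Lean on these libraries where they do the work, as an engineer would, in place of code of your own. Each camera call takes 0.05 s, during which the arm holds its last target.

### The job

Two metal trays with the same wooden handle stand on the worktop: a low one with an egg in it and a deep, empty one. Take the low tray by its handle and slide it straight in under the small shelf, egg and all, until its front edge is level with the front edge of the shelf board and only the handle sticks out; let it stand there. Do not bump the shelf with the tray, the egg or the robot, and leave the deep tray where it is.

Things in the scene. Friction and masses are not known exactly. Their poses are not given: they have to be found in the camera images.
- tray: Low tray, to be moved: open aluminium box 100 (x) x 130 (y) mm, walls 24 mm high, 3 mm thick. Origin: centre of the box's underside, z up. Its front is its own -x: there an upright wooden handle plate on a stem, 14 mm thick in y, 77 to 117 mm in front of the origin in x, 12 to 62 mm high; pinch it across y. 100 g. Starts with the handle towards the robot, right or left of the deep tray.
- egg: Hen's egg, 57 x 44 x 44 mm, 58 g, lying loose in the rear (+x) half of the low tray, behind the divider across its middle, long axis along the tray's y; its top is 47 mm above the tray's underside. Origin: at the start the middle of its underside, about 25 mm behind the tray's origin.
- shelf: Small fixed shelf: dark wood board 150 (x) x 254 (y) x 16 mm on white side and back walls, open only to its own -x, roughly towards the robot. Origin: centre of its footprint, on the worktop; front edge 75 mm in front of it, back wall 64 mm behind. Underside of board 80 mm high, top 96 mm; 210 mm free between side walls. A spice jar and salt mill (to 202 mm high) stand on its rear half.
- caddy: Deep empty tray, to be left alone: same outline (100 x 130 mm), handle, origin and axes as the low tray, but walls 90 mm high, too tall for the shelf. The low tray can be carried over it.

How it is judged:
At the end, for the whole second after the job is handed in: The low tray stands flat on the worktop under the shelf, handle outwards, its front edge within 20 mm of the front edge of the shelf board, turned less than 12 degrees from the shelf, the egg still in its rear compartment, at rest and released; the deep tray has moved less than 20 mm (x of tray in the frame of shelf between -0.045 and -0.005 m and y of tray in the frame of shelf between -0.045 and 0.045 m and height (world z) of tray below 0.006 m and angle between tray's own z axis and vertical below 0.1 rad and angle between the x axis of tray and the x axis of shelf, either way round below 0.21 rad and x of egg in the frame of tray between -0.005 and 0.055 m and y of egg in the frame of tray between -0.065 and 0.065 m and z of egg in the frame of tray between -0.01 and 0.06 m and linear speed of tray below 0.02 m/s and distance of caddy from where it was at the start of the episode below 0.02 m); the robot touches nothing.
It fails at once if the tray bumps the shelf (over 8 N) (contact force between tray and shelf above 8 N).
It fails at once if the egg touches the shelf (over 1 N) (contact force between egg and shelf above 1 N).
It fails at once if the robot bumps the shelf (over 8 N) (contact force between any of the arm, the fingers and shelf above 8 N).
It fails at once if the deep tray is pushed away (over 20 mm) (distance of caddy from where it was at the start of the episode above 0.02 m).
It also fails if it takes over 48 s, if anything falls off the work surface, if the arm or the gripper's body presses on something with over 40 N, if the wrist force passes 120 N, or if a joint passes its speed limit or range.

## Working session

There is one attempt and no reset: what is moved stays moved. The work goes in short steps, Python scripts to look and compute and a tool call to move; the robot and the scene stay as the last step left them, time stands still between calls to the robot, and variables do not carry over. Pictures are saved under pics/ and viewed, and the job is handed in when it is done.

Besides the shell and the picture viewer there is one more tool, called after ">>>" as name(argument=value, ...) on one line, values as JSON. play_rows: Moves the arm, as the interface text tells. Its arguments: {"type":"object","properties":{"gripper":{"type":"array"},"dp":{"type":"array"},"delta_rot":{"type":"array"}},"required":["gripper","dp","delta_rot"]}

```bash
mkdir -p pics
python3 - <<'E'
from workcell import robot
import cv2
for n in("scene","top"):
    im=robot.get_image(n); cv2.imwrite(f"pics/{n}0.png",im[:,:,::-1])
    c=robot.get_calibration(n); print(n,c["K"],c["k1"],c["T"])
s=robot.state(); print(s["time_s"],s["tcp_pos"],s["eef_rot"],s["opening"])
E
```

```text
scene [[381.83517855   0.         320.15434026]
 [  0.         381.83517855 198.12357574]
 [  0.           0.           1.        ]] -0.050835214688289845 [[ 0.8597114  -0.31329637  0.40341257  0.21830519]
 [-0.51019078 -0.48878296  0.70766983 -0.58780933]
 [-0.0245292  -0.81420919 -0.5800532   0.59632176]
 [ 0.          0.          0.          1.        ]]
top [[396.82478686   0.         317.18576891]
 [  0.         396.82478686 200.89477001]
 [  0.           0.           1.        ]] -0.04487493461329571 [[-0.01135843 -0.98326222  0.18184168  0.43677199]
 [-0.99983166  0.01378843  0.01210462  0.07003632]
 [-0.01440933 -0.18167358 -0.98325331  0.92864366]
 [ 0.          0.          0.          1.        ]]
0.1 [0.19135525 0.59409994 0.19117307] [ 1.55250184e-01  9.87874560e-01 -1.07065805e-03 -2.97591963e-04] 0.0849103306624672
```

View pics/scene0.png

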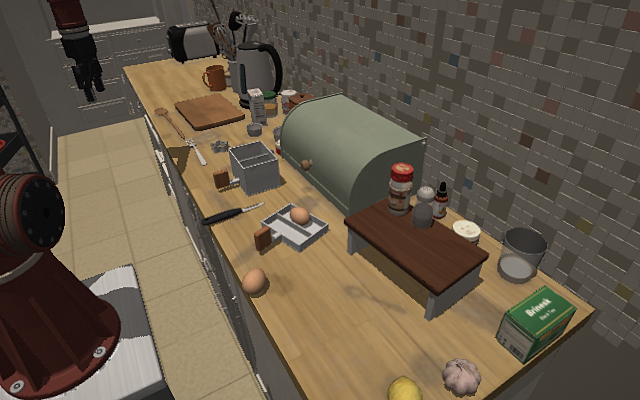

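View pics/top0.png

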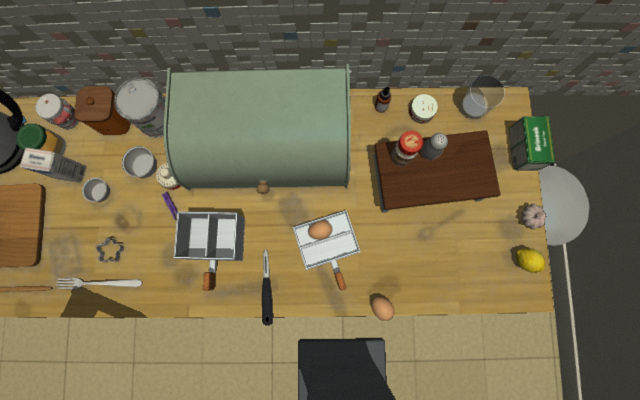

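Run:
```python
import cv2
t=cv2.imread("pics/top0.png"); s=cv2.imread("pics/scene0.png")
cv2.imwrite("pics/c1.png",cv2.resize(t[200:300,280:400],None,fx=6,fy=6,interpolation=cv2.INTER_CUBIC))
cv2.imwrite("pics/c2.png",cv2.resize(t[115:220,360:515],None,fx=5,fy=5,interpolation=cv2.INTER_CUBIC))
cv2.imwrite("pics/c3.png",cv2.resize(s[190:265,240:340],None,fx=8,fy=8,interpolation=cv2.INTER_CUBIC)[:600])
cv2.imwrite("pics/c4.png",cv2.resize(s[190:320,335:495],None,fx=4.6,fy=4.6,interpolation=cv2.INTER_CUBIC))
```

```text
(no output)
```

View pics/c1.png

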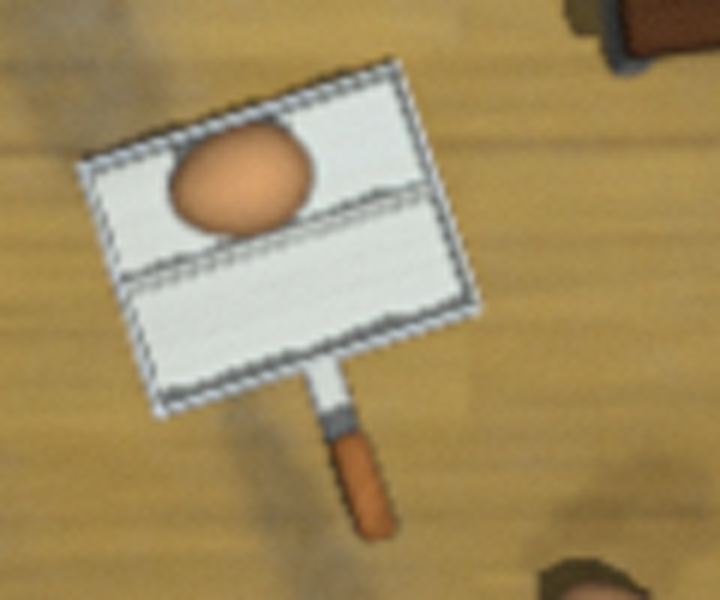

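View pics/c2.png

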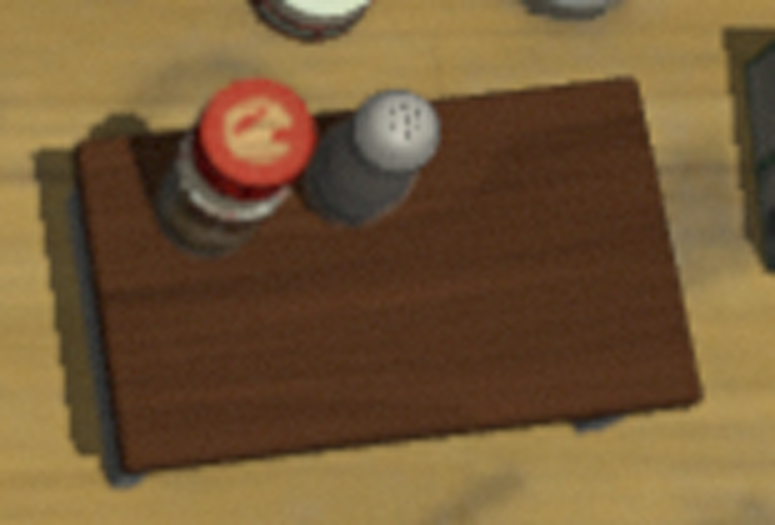

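View pics/c3.png

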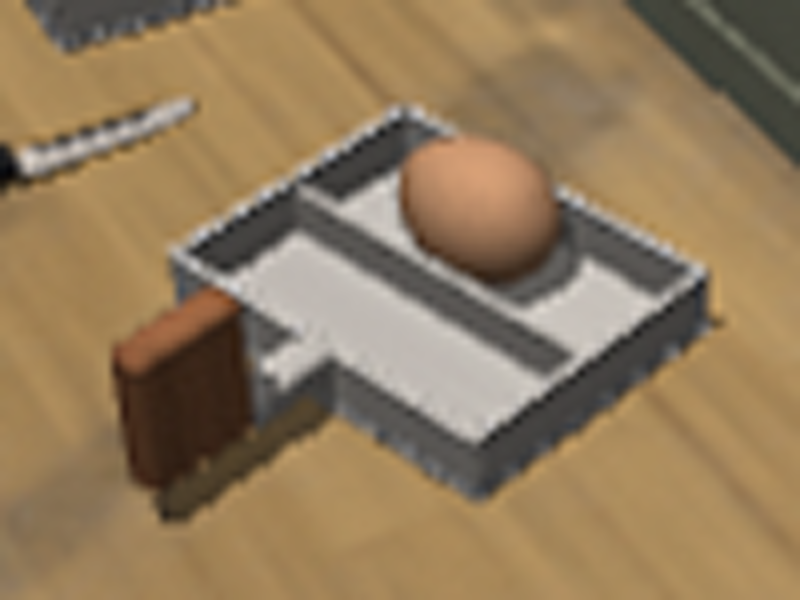

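View pics/c4.png

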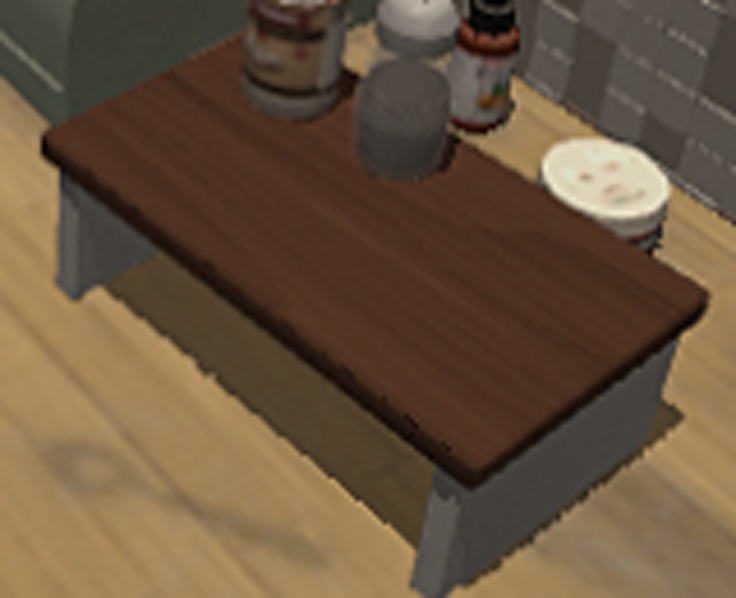

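```bash
cat > h.py <<'E'
from workcell import robot
import numpy as np
from scipy.optimize import least_squares
C={n:robot.get_calibration(n) for n in("scene","top")}
def proj(n,P):
    c=C[n];P=np.atleast_2d(P);T=np.linalg.inv(c["T"]);q=P@T[:3,:3].T+T[:3,3]
    s=q[:,:2]/q[:,2:];s=s*(1+c["k1"]*(s**2).sum(1,keepdims=True))
    return s@c["K"][:2,:2].T+c["K"][:2,2]
def W(p,L):
    L=np.atleast_2d(L);c,s=np.cos(p[2]),np.sin(p[2])
    return np.c_[p[0]+c*L[:,0]-s*L[:,1],p[1]+s*L[:,0]+c*L[:,1],L[:,2]]
def un(px,sc,off): return (np.array(px)+.5)/sc-.5+np.array(off)
def fit(obs,x0):
    f=lambda p:np.concatenate([(proj(n,W(p,L))-px).ravel() for n,L,px in obs])
    r=least_squares(f,x0); return r.x,r.fun.reshape(-1,2)
E
cat > f.py <<'E'
from h import *
R=lambda z,x,y:[[x,y,z],[x,-y,z],[-x,-y,z],[-x,y,z]]
tr=R(.024,.05,.065)
a=("top",np.array(tr),un([[80,165],[398,62],[480,310],[160,412]],6,(280,200)))
b=("scene",np.array(tr),un([[405,105],[708,270],[480,442],[175,255]],8,(240,190)))
for o in([a],[b],[a,b]):
    p,r=fit(o,[.5,0,.2]);print("tray",p.round(4),np.rad2deg(p[2]),r.round(1).tolist())
T=p
sh=R(.096,.075,.127)
a=("top",np.array(sh),un([[78,142],[637,76],[704,402],[122,473]],5,(360,115)))
b=("scene",np.array(sh)[[1,2,3]],un([[710,292],[475,475],[43,140]],4.6,(335,190)))
for o in([a],[b],[a,b]):
    p,r=fit(o,[.65,-.2,0]);print("shelf",p.round(4),np.rad2deg(p[2]),r.round(1).tolist())
S=p
a=("top",np.array(R(.09,.05,.065)),np.array([[176,212.5],[238,212.5],[238,260],[175.5,258]]))
p,r=fit([a],[.5,.3,0]);print("caddy",p.round(4),r.round(1).tolist())
print("handle",W(T,[[-.117,0,.062],[-.097,0,.04],[-.077,0,.062]]))
print("target tray",W(S,[[-.025,0,0],[-.122,0,0],[-.2,0,0]]),)
E
python3 f.py
```

```text
tray [0.5157 0.0617 0.2991] 17.138202500332227 [[-0.4, -0.2], [0.4, -0.3], [0.7, -0.2], [-0.7, 0.6]]
tray [0.5144 0.0583 0.3081] 17.652435551963094 [[0.1, -0.3], [0.9, -0.2], [-0.1, 0.3], [-0.8, -0.1]]
tray [0.5154 0.0607 0.3026] 17.336821291699053 [[-0.1, 0.0], [0.7, -0.2], [1.2, -0.1], [-0.1, 0.8], [0.1, -0.9], [0.7, -0.7], [-0.4, -0.5], [-0.8, -0.9]]
shelf [ 0.6582 -0.1801  0.1057] 6.054501437079426 [[-1.1, -0.6], [0.3, -0.3], [0.6, 0.5], [0.2, 0.3]]
shelf [ 0.6548 -0.1839  0.1049] 6.009757784719735 [[1.5, 0.6], [0.4, -0.1], [-2.1, -1.5]]
shelf [ 0.6572 -0.1815  0.1043] 5.974066063254935 [[-0.5, -0.2], [1.1, 0.2], [1.3, 1.0], [0.8, 0.6], [1.3, -0.6], [0.4, -1.7], [-1.8, -2.5]]
caddy [ 0.5201  0.3166 -0.0047] [[2.0, 0.1], [-0.3, -0.4], [-1.6, -0.9], [-0.0, 1.3]]
handle [[0.40373432 0.02588219 0.062     ]
 [0.42282571 0.03184196 0.04      ]
 [0.4419171  0.03780173 0.062     ]]
target tray [[ 0.63237775 -0.18412722  0.        ]
 [ 0.53590454 -0.19422282  0.        ]
 [ 0.45832815 -0.20234092  0.        ]]
```

```bash
cat >> h.py <<'E'
from scipy.spatial.transform import Rotation as Ro
def pose(p,lx,z,tilt,flip=True):
    """tray pose p; grasp at local x lx, height z; returns TCP pos, Rotation"""
    zz=W(p,[[lx,0,z]])[0]; c,s=np.cos(p[2]),np.sin(p[2]); t=np.deg2rad(tilt)
    h=np.array([c,s,0]); tz=h*np.sin(t)-np.array([0,0,1])*np.cos(t)
    tx=h*np.cos(t)+np.array([0,0,1])*np.sin(t)  # tool x ahead
    R=Ro.from_matrix(np.c_[tx,np.cross(tz,tx),tz]); return zz+.019*tz,R
def delta(pos,R,st=None):
    st=st or robot.state(); R0=Ro.from_quat(st["eef_rot"])
    return ((pos-st["tcp_pos"])*1000).round(1),(np.rad2deg((R*R0.inv()).as_rotvec())/10).round(3)
def ray(n,px,z):
    f=lambda q:(proj(n,[[q[0],q[1],z]])-px).ravel()
    return least_squares(f,[.5,0]).x
TR=np.array([.5156,.0612,.301]); SH=np.array([.6577,-.1808,.105])
E
python3 - <<'E'
from h import *
print("loose egg",ray("top",(383,308),.022),"garlic",ray("top",(533,216),.02))
p,R=pose(TR,-.1,.040,15); print(p,R.as_quat(),delta(p,R))
p,R=pose(TR,-.1,.040,0); print(p,R.as_quat(),delta(p,R))
for lx in(-.18,-.17,-.025):
  q=np.r_[W(SH,[[lx,0,0]])[0][:2],SH[2]];p,R=pose(q,-.1,.04,15);print(q,p)
E
```

```text
loose egg [ 0.36086127 -0.06201899] garlic [ 0.56205287 -0.42031276]
[0.42479242 0.0330104  0.02164741] [ 0.9802378   0.14864981  0.12905075 -0.01957012] (array([ 233.4, -561.1, -169.5]), array([  1.984,  -0.027, -14.386]))
[0.42009595 0.03155246 0.021     ] [0.98869624 0.1499325  0.         0.        ] (array([ 228.7, -562.5, -170.2]), array([-2.0000e-03, -1.7000e-02, -1.4489e+01]))
[ 0.47869134 -0.19966529  0.105     ] [ 0.38413256 -0.20963061  0.02164741]
[ 0.48863626 -0.19861722  0.105     ] [ 0.39407749 -0.20858254  0.02164741]
[ 0.63283769 -0.18342018  0.105     ] [ 0.53827891 -0.1933855   0.02164741]
```

>>> play_rows(gripper=[-1,-1,-1,-1,-1,-1,-1,-1], dp=[[15,-45,0],[40,-100,0],[70,-160,0],[100,-220,0],[130,-280,0],[160,-340,0],[180,-400,0],[190,-430,0]], delta_rot=[[0,0,-0.9],[0,0,-1.8],[0,0,-2.7],[0,0,-3.6],[0,0,-4.5],[0,0,-5.4],[0,0,-6.3],[0,0,-7.2]])

```text
time_s: 1.1
tcp_pos: [0.3819, 0.1627, 0.1921]
eef_rot: [0.708, 0.706, -0.0, 0.0]
wrist_force: [1.0, 0.3, -0.4]
opening: 0.0851
```

Run:
```python
from h import *
TR[:]=[.5156,.0612,.301]
print(robot.state()["joints"])
p,R=pose(TR,-.095,.040,15);print(delta(p,R));
```

```text
[ 2.33414130e-01 -2.57281002e-01  2.07988417e+00 -2.71831642e-04
  1.31899193e+00  2.37231043e-01]
(array([  47.7, -128.2, -170.5]), array([ 1.292, -0.955, -7.21 ]))
```

>>> play_rows(gripper=[-1,-1,-1,-1,-1,-1,-1,-1], dp=[[6,-16,-5],[12,-32,-10],[18,-48,-15],[24,-64,-20],[30,-80,-25],[36,-96,-30],[42,-112,-40],[47.7,-128.2,-50]], delta_rot=[[0.16,-0.12,-0.9],[0.32,-0.24,-1.8],[0.48,-0.36,-2.7],[0.65,-0.48,-3.6],[0.81,-0.6,-4.5],[0.97,-0.72,-5.4],[1.13,-0.84,-6.3],[1.292,-0.955,-7.21]])

```text
time_s: 2.1
tcp_pos: [0.4291, 0.0361, 0.1417]
eef_rot: [0.98, 0.149, 0.129, -0.019]
wrist_force: [0.2, -0.2, 0.1]
opening: 0.0852
```

>>> play_rows(gripper=[-1,-1], dp=[[0,0,0],[0,0,0]], delta_rot=[[0,0,0],[0,0,0]])

```text
time_s: 2.35
tcp_pos: [0.4294, 0.037, 0.1426]
eef_rot: [0.98, 0.153, 0.129, -0.019]
wrist_force: [-1.3, 0.2, -0.2]
opening: 0.0855
```

Run:
```python
from h import *
import cv2
print(robot.state()["joints"])
p,R=pose(TR,-.095,.040,15);print(delta(p,R)); 
t=robot.get_image("top")[:,:,::-1];s=robot.get_image("scene")[:,:,::-1]
cv2.imwrite("pics/a.png",cv2.resize(t[180:330,240:440],None,fx=3.6,fy=3.6,interpolation=cv2.INTER_CUBIC))
cv2.imwrite("pics/b.png",cv2.resize(s[100:300,180:420],None,fx=3,fy=3,interpolation=cv2.INTER_CUBIC))
```

```text
[-0.17422967 -0.38015662  2.28752166  0.14146024  1.00491172  1.02521714]
(array([   0.2,   -2.5, -121. ]), array([ 0.008,  0.004, -0.046]))
```

View pics/b.png

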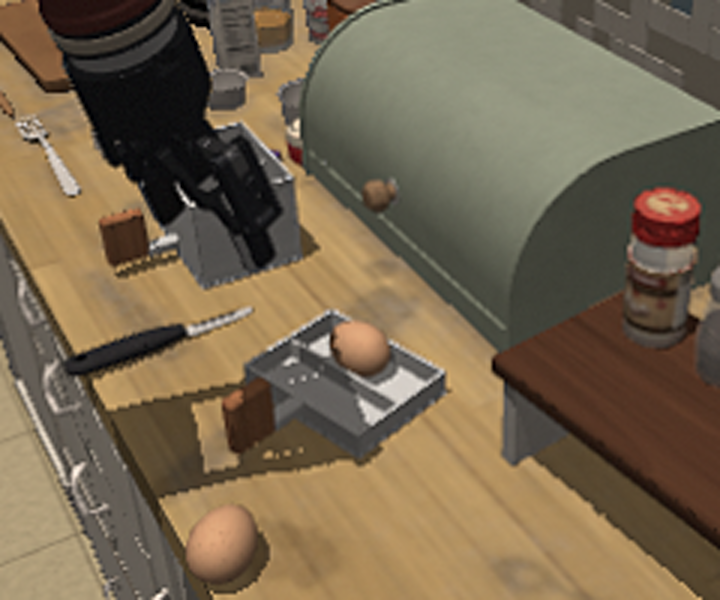

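View pics/a.png

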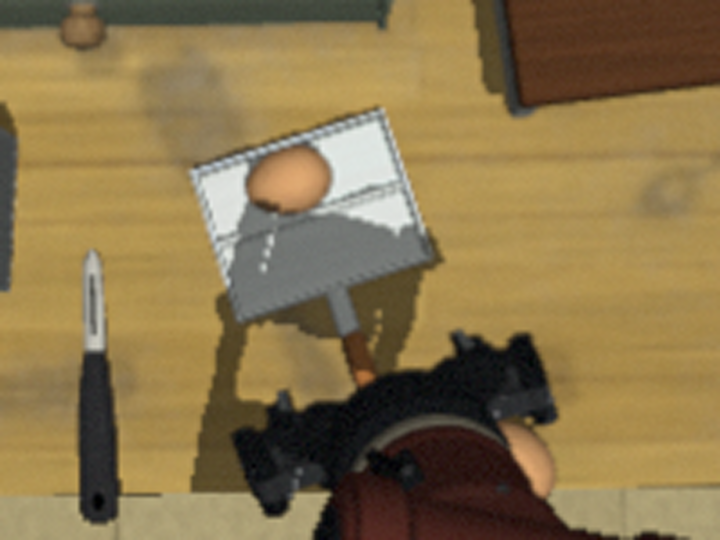

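>>> play_rows(gripper=[-1,-1,-1,-1,-1], dp=[[0,-1.5,-30],[0,-2.5,-65],[0,-2.5,-95],[0,-2.5,-115],[0,-2.5,-120]], delta_rot=[[0,0,-0.04],[0,0,-0.04],[0,0,-0.04],[0,0,-0.04],[0,0,-0.04]])

```text
time_s: 3.08
tcp_pos: [0.4284, 0.0349, 0.0213]
eef_rot: [0.98, 0.149, 0.128, -0.019]
wrist_force: [0.2, 0.1, 0.0]
opening: 0.0854
```

Run:
```python
from h import *
import cv2
p,R=pose(TR,-.095,.040,15);print(delta(p,R)); 
t=robot.get_image("top")[:,:,::-1];s=robot.get_image("scene")[:,:,::-1]
cv2.imwrite("pics/a1.png",cv2.resize(t[180:330,240:440],None,fx=3.6,fy=3.6,interpolation=cv2.INTER_CUBIC))
cv2.imwrite("pics/b1.png",cv2.resize(s[150:270,180:350],None,fx=4.5,fy=4.5,interpolation=cv2.INTER_CUBIC))
```

```text
(array([ 1.2, -0.4,  0.4]), array([ 0.005, -0.012, -0.003]))
```

View pics/b1.png

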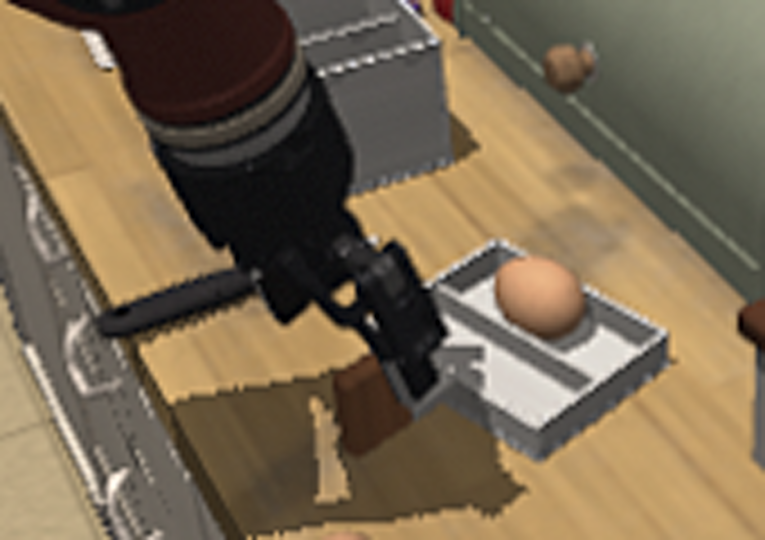

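The handle stands between the open fingers (around px 370,400 of the crop). Closing.

>>> play_rows(gripper=[-0.5,0,0.3,0.6,1,1,1,1], dp=[[0,0,0],[0,0,0],[0,0,0],[0,0,0],[0,0,0],[0,0,0],[0,0,0],[0,0,0]], delta_rot=[[0,0,0],[0,0,0],[0,0,0],[0,0,0],[0,0,0],[0,0,0],[0,0,0],[0,0,0]])

```text
time_s: 4.18
tcp_pos: [0.4292, 0.0341, 0.0226]
eef_rot: [0.98, 0.148, 0.129, -0.019]
wrist_force: [-4.7, -0.4, 6.0]
opening: 0.0104
```

>>> play_rows(gripper=[1,1,1,1,1], dp=[[0,0,2],[0,0,5],[0,0,10],[0,0,15],[0,0,15]], delta_rot=[[0,0,0],[0,0,0],[0,0,0],[0,0,0],[0,0,0]])

```text
time_s: 4.8
tcp_pos: [0.4297, 0.0341, 0.0379]
eef_rot: [0.98, 0.148, 0.13, -0.019]
wrist_force: [0.1, 0.0, -0.8]
opening: 0.0099
```

Run:
```python
from h import *
import cv2
t=robot.get_image("top")[:,:,::-1];s=robot.get_image("scene")[:,:,::-1]
cv2.imwrite("pics/a2.png",cv2.resize(t[180:330,240:440],None,fx=3.6,fy=3.6,interpolation=cv2.INTER_CUBIC))
cv2.imwrite("pics/b2.png",cv2.resize(s[150:270,180:350],None,fx=4.5,fy=4.5,interpolation=cv2.INTER_CUBIC))
```

```text
(no output)
```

View pics/b2.png

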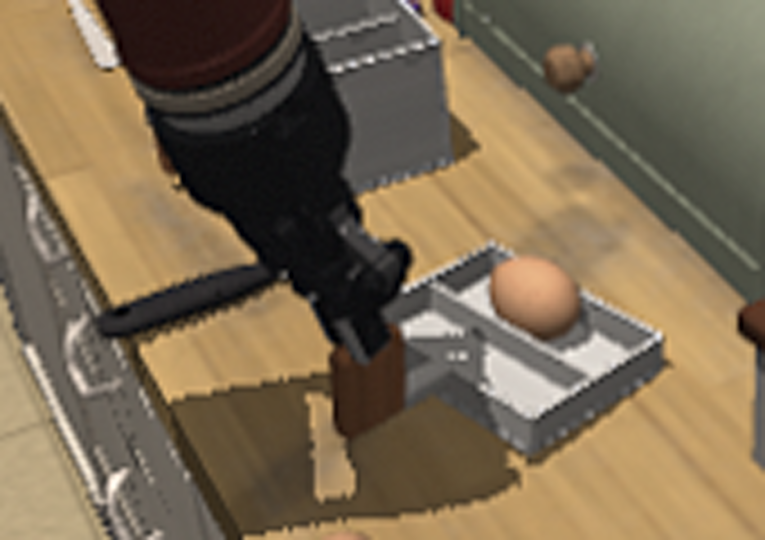

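View pics/a2.png

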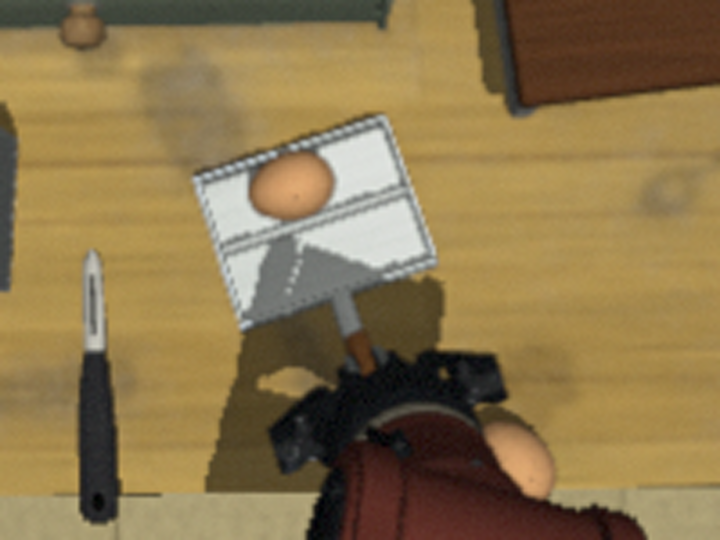

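Run:
```python
from h import *
import cv2
st=robot.state();p=np.array(st["tcp_pos"]);R=Ro.from_quat(st["eef_rot"]).as_matrix()
pts=[p,p-.019*R[:,2],p-.054*R[:,2]-.019*R[:,2]]
print(st["opening"],p)
f=lambda z0:[np.array([0,0,z0])+q for q in np.vstack([W(TR,[[-.117,-.007,.012],[-.117,-.007,.062],[-.077,-.007,.062],[-.077,-.007,.012]]),W(TR,[[.05,.065,.024],[.05,-.065,.024],[-.05,-.065,.024],[-.05,.065,.024]])])]
for n in("scene","top"):
  im=robot.get_image(n)[:,:,::-1];(x0,y0,x1,y1)=(200,190,330,270) if n=="scene" else(280,195,400,315)
  k=6 if n=="scene" else 5
  a=cv2.resize(im[y0:y1,x0:x1],None,fx=k,fy=k,interpolation=cv2.INTER_CUBIC)
  def d(P,c):
    u=(proj(n,P)+.5-[x0,y0])*k
    for q in u: cv2.circle(a,tuple(int(v) for v in q),3,c,-1)
  d(np.array(pts),(0,255,0)); d(np.array(f(0.0)),(0,0,255)); d(np.array(f(.015)),(255,0,0))
  cv2.imwrite(f"pics/d_{n}.png",a)
```

```text
0.009653817374955768 [0.42939705 0.03417831 0.03746851]
```

View pics/d_scene.png

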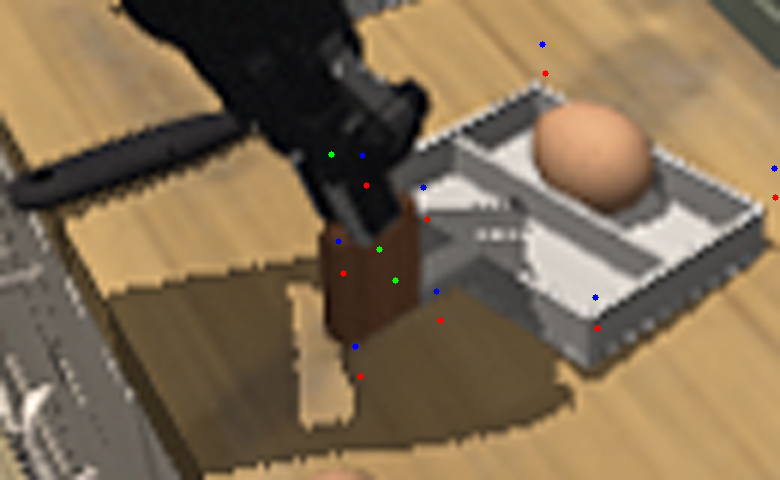

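View pics/d_top.png

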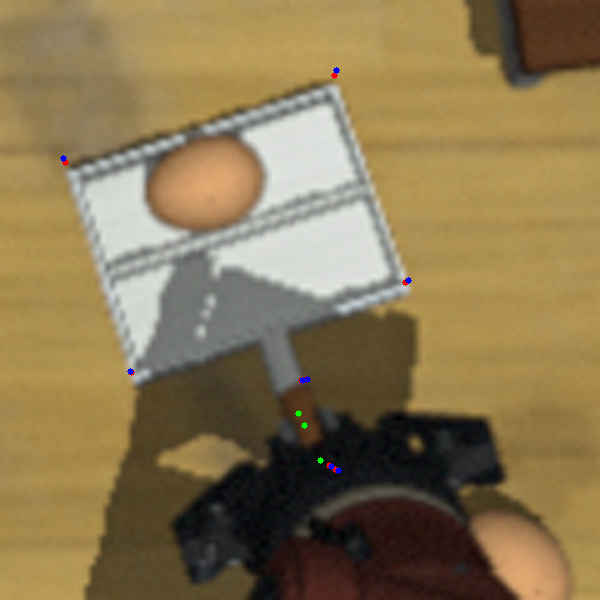

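>>> play_rows(gripper=[1,1,1,1,0.6,0,-0.5,-0.5], dp=[[0,0,-5],[0,0,-11],[0,0,-15],[0,0,-15],[0,0,-15],[0,0,-15],[0,0,-15],[0,0,-15]], delta_rot=[[0,0,0],[0,0,0],[0,0,0],[0,0,0],[0,0,0],[0,0,0],[0,0,0],[0,0,0]])

```text
time_s: 6.0
tcp_pos: [0.4294, 0.0342, 0.0224]
eef_rot: [0.98, 0.148, 0.129, -0.019]
wrist_force: [-0.4, -0.3, -0.1]
opening: 0.0641
```

Run:
```python
from h import *
import cv2
t=robot.get_image("top")[:,:,::-1];s=robot.get_image("scene")[:,:,::-1]
cv2.imwrite("pics/a3.png",cv2.resize(t[200:300,280:400],None,fx=6,fy=6,interpolation=cv2.INTER_CUBIC))
cv2.imwrite("pics/b3.png",cv2.resize(s[190:265,240:340],None,fx=8,fy=8,interpolation=cv2.INTER_CUBIC))
```

```text
(no output)
```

View pics/b3.png

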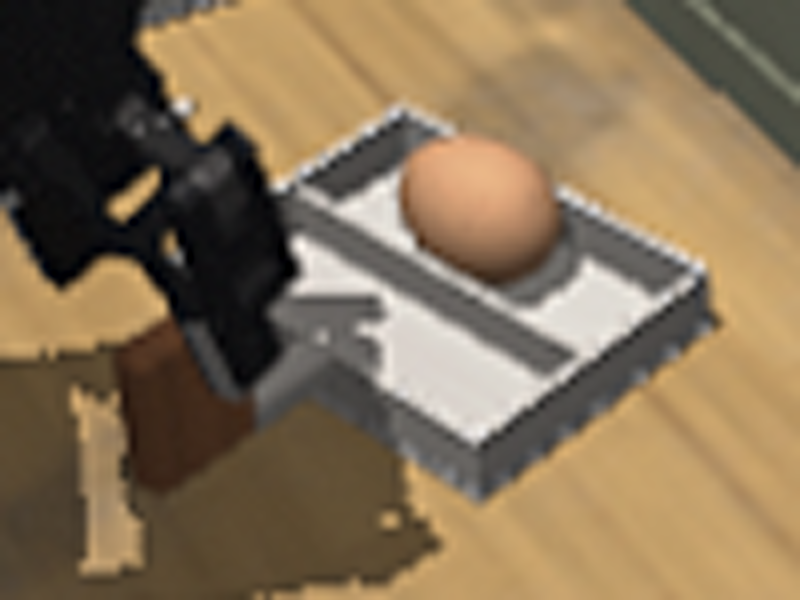

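View pics/a3.png

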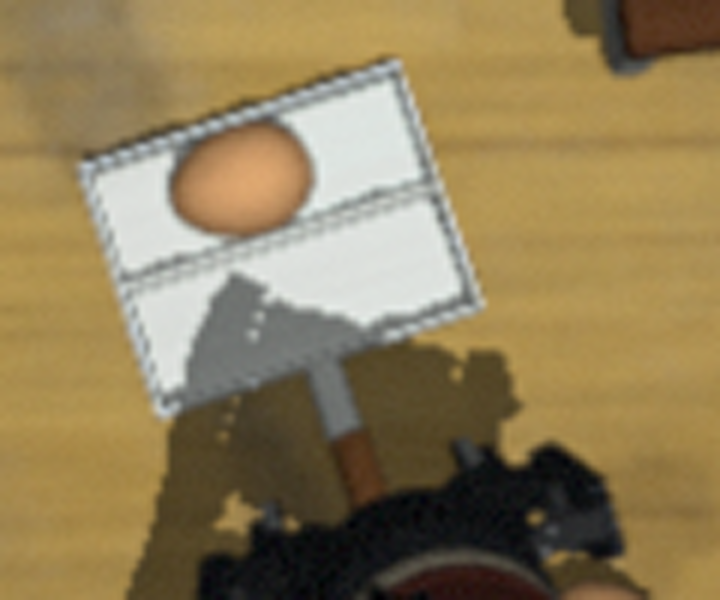

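>>> play_rows(gripper=[-0.5,-0.5,0,0.5,1,1,1,1], dp=[[0,0,-5],[0,0,-9.5],[0,0,-9.5],[0,0,-9.5],[0,0,-9.5],[0,0,-9.5],[0,0,-9.5],[0,0,-9.5]], delta_rot=[[0,0,0],[0,0,0],[0,0,0],[0,0,0],[0,0,0],[0,0,0],[0,0,0],[0,0,0]])

```text
time_s: 7.1
tcp_pos: [0.4295, 0.0342, 0.0131]
eef_rot: [0.98, 0.148, 0.129, -0.019]
wrist_force: [-1.6, 0.5, 3.3]
opening: 0.012
```

>>> play_rows(gripper=[1,1], dp=[[0,0,0],[0,0,0]], delta_rot=[[0,0,0],[0,0,0]])

```text
time_s: 7.35
tcp_pos: [0.4295, 0.0342, 0.013]
eef_rot: [0.98, 0.148, 0.129, -0.019]
wrist_force: [-2.3, 1.2, 4.0]
opening: 0.0128
```

Run:
```python
from h import *
import cv2
print(robot.state()["wrist_torque"])
t=robot.get_image("top")[:,:,::-1];s=robot.get_image("scene")[:,:,::-1]
cv2.imwrite("pics/a4.png",cv2.resize(t[200:300,280:400],None,fx=6,fy=6,interpolation=cv2.INTER_CUBIC))
cv2.imwrite("pics/b4.png",cv2.resize(s[190:265,240:340],None,fx=8,fy=8,interpolation=cv2.INTER_CUBIC))
```

```text
[0.09201085 0.22283587 0.14865897]
```

View pics/b4.png

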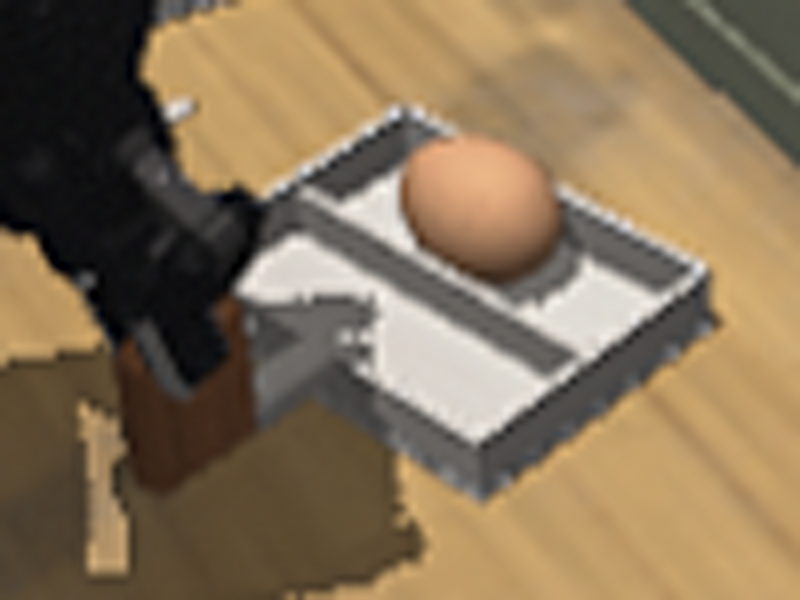

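View pics/a4.png

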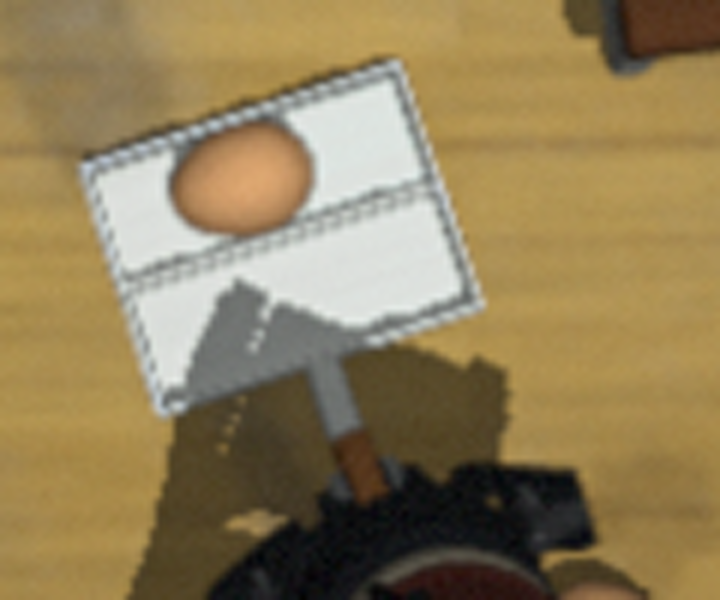

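>>> play_rows(gripper=[0,-0.3,-0.3,-0.3,0.3,0.6,1,1], dp=[[0,0,0],[0,0,0],[0,0,-3],[0,0,-6.5],[0,0,-6.5],[0,0,-6.5],[0,0,-6.5],[0,0,-6.5]], delta_rot=[[0,0,0],[0,0,0],[0,0,0],[0,0,0],[0,0,0],[0,0,0],[0,0,0],[0,0,0]])

```text
time_s: 8.45
tcp_pos: [0.4294, 0.0342, 0.0065]
eef_rot: [0.98, 0.148, 0.129, -0.019]
wrist_force: [-1.6, 0.1, 2.9]
opening: 0.0129
```

>>> play_rows(gripper=[1,1,1], dp=[[0,0,0],[0,0,0],[0,0,0]], delta_rot=[[0,0,0],[0,0,0],[0,0,0]])

```text
time_s: 8.82
tcp_pos: [0.4294, 0.0342, 0.0065]
eef_rot: [0.98, 0.148, 0.129, -0.019]
wrist_force: [-3.1, -0.5, 5.1]
opening: 0.0126
```

>>> play_rows(gripper=[1,1,1,1], dp=[[0,0,4],[0,0,9],[0,0,15],[0,0,15]], delta_rot=[[0,0,0],[0,0,0],[0,0,0],[0,0,0]])

```text
time_s: 9.32
tcp_pos: [0.4302, 0.034, 0.0222]
eef_rot: [0.98, 0.148, 0.13, -0.018]
wrist_force: [-0.7, -1.2, -1.1]
opening: 0.0128
```

Run:
```python
from h import *
import cv2
print(robot.state()["wrist_torque"])
t=robot.get_image("top")[:,:,::-1];s=robot.get_image("scene")[:,:,::-1]
cv2.imwrite("pics/a5.png",cv2.resize(t[200:300,280:400],None,fx=6,fy=6,interpolation=cv2.INTER_CUBIC))
cv2.imwrite("pics/b5.png",cv2.resize(s[190:265,240:340],None,fx=8,fy=8,interpolation=cv2.INTER_CUBIC))
```

```text
[-0.04921069  0.26515605  0.00803532]
```

View pics/b5.png

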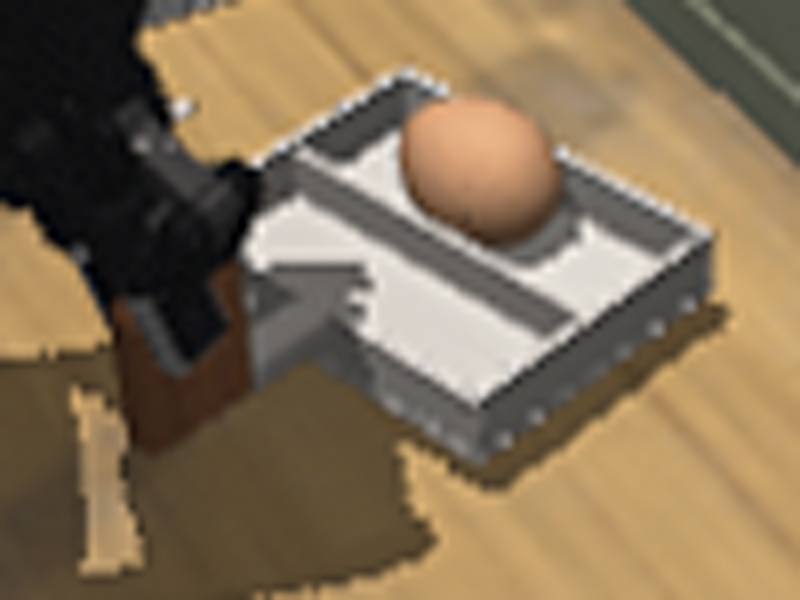

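View pics/a5.png

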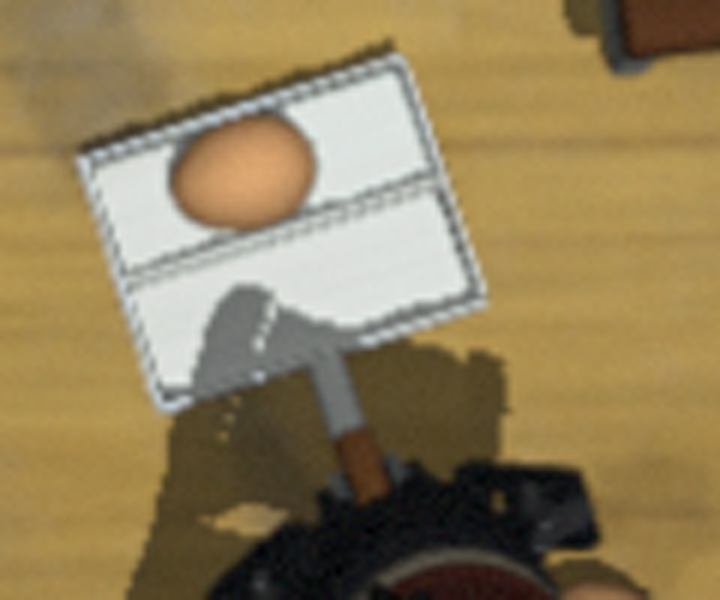

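```bash
cat >> h.py <<'E'
def W2(p,L): return W(p,[[L[0],L[1],0]])[0][:2]
st0=np.array([.4302,.034]); c,s=np.cos(TR[2]),np.sin(TR[2])
LT=np.array([[c,s],[-s,c]])@(st0-TR[:2])   # TCP in tray frame
def tgt(lx,ly=0,yaw=None):
    y=SH[2] if yaw is None else yaw
    q=np.r_[W2(SH,[lx,ly]),y]; return q,W2(q,LT)
E
python3 - <<'E'
from h import *
st=robot.state();print(st["joints"].round(2) if hasattr(st["joints"],"round") else st["joints"], LT, st["tcp_pos"])
for lx in(-.18,-.15,-.025): print(lx,*tgt(lx), (tgt(lx)[1]-st0)*1000)
print(np.rad2deg(SH[2]-TR[2])/10)
E
```

```text
[-0.18 -0.14  2.38  0.19  0.68  0.96] [-0.08962459 -0.0006581 ] [0.42949558 0.03416519 0.02155486]
-0.18 [ 0.47869134 -0.19966529  0.105     ] [ 0.38962933 -0.20971307] [ -40.57067433 -243.71306794]
-0.15 [ 0.50852612 -0.19652108  0.105     ] [ 0.4194641  -0.20656885] [ -10.73589745 -240.56885288]
-0.025 [ 0.63283769 -0.18342018  0.105     ] [ 0.54377567 -0.19346796] [ 113.57567289 -227.46795677]
-1.1229972784564137
```

>>> play_rows(gripper=[1,1,1,1,1], dp=[[0,0,6],[0,0,16],[0,0,28],[0,0,37],[0,0,40]], delta_rot=[[0,0,0],[0,0,0],[0,0,0],[0,0,0],[0,0,0]])

```text
time_s: 10.05
tcp_pos: [0.4303, 0.034, 0.0627]
eef_rot: [0.98, 0.148, 0.13, -0.018]
wrist_force: [0.5, 0.1, -1.1]
opening: 0.0126
```

>>> play_rows(gripper=[1,1,1,1,1,1,1,1], dp=[[-2,-5,0],[-6,-15,0],[-11,-30,0],[-16,-48,0],[-21,-67,0],[-25,-86,0],[-28,-105,0],[-30,-122,0]], delta_rot=[[0,0,-0.05],[0,0,-0.17],[0,0,-0.32],[0,0,-0.5],[0,0,-0.68],[0,0,-0.85],[0,0,-1.0],[0,0,-1.1]])

```text
time_s: 11.05
tcp_pos: [0.3984, -0.0887, 0.0608]
eef_rot: [0.99, 0.053, 0.13, -0.006]
wrist_force: [0.0, -0.2, -0.8]
opening: 0.0124
```

>>> play_rows(gripper=[1,1,1,1,1,1,1,1], dp=[[-2,-18,0],[-4,-37,0],[-6,-56,0],[-7,-75,0],[-8,-93,0],[-9,-108,0],[-10,-118,0],[-10,-122,0]], delta_rot=[[0,0,-0.02],[0,0,-0.02],[0,0,-0.02],[0,0,-0.02],[0,0,-0.02],[0,0,-0.02],[0,0,-0.02],[0,0,-0.02]])

```text
time_s: 12.05
tcp_pos: [0.3892, -0.2103, 0.0613]
eef_rot: [0.99, 0.051, 0.13, -0.006]
wrist_force: [0.3, 0.5, -1.6]
opening: 0.013
```

>>> play_rows(gripper=[1,1,1,1,1,1,1], dp=[[0,0,-6],[0,0,-16],[0,0,-28],[0,0,-38],[0,0,-46],[0,0,-50],[0,0,-50]], delta_rot=[[0,0,0],[0,0,0],[0,0,0],[0,0,0],[0,0,0],[0,0,0],[0,0,0]])

```text
time_s: 12.92
tcp_pos: [0.3893, -0.2097, 0.0111]
eef_rot: [0.99, 0.052, 0.13, -0.006]
wrist_force: [0.2, 0.1, -1.8]
opening: 0.0129
```

Run:
```python
from h import *
import cv2
st=robot.state();print(st["wrist_torque"],st["tcp_pos"],st["joints"])
t=robot.get_image("top")[:,:,::-1];s=robot.get_image("scene")[:,:,::-1]
cv2.imwrite("pics/a6.png",cv2.resize(t[160:300,370:520],None,fx=4,fy=4,interpolation=cv2.INTER_CUBIC))
cv2.imwrite("pics/b6.png",cv2.resize(s[200:330,300:460],None,fx=4.6,fy=4.6,interpolation=cv2.INTER_CUBIC))
```

```text
[-0.03384167  0.28676863  0.00166324] [ 0.38930253 -0.20967835  0.01109237] [-0.8177001  -0.04942151  2.31844152  0.31144205  0.73578364  0.43107308]
```

View pics/b6.png

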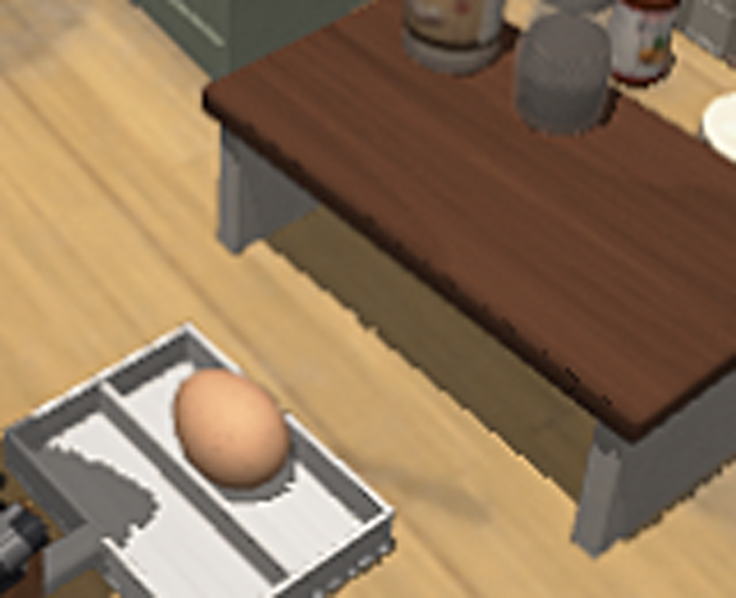

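View pics/a6.png

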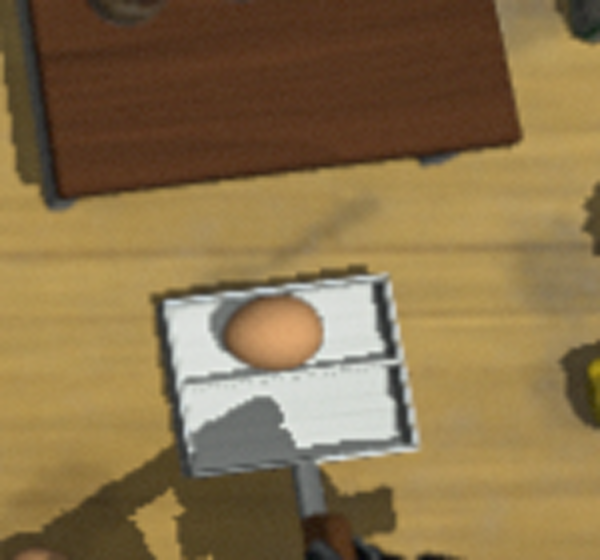

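Run:
```python
from h import *
L=np.array([[.05,.065,.028],[.05,-.065,.028],[-.05,-.065,.028],[-.05,.065,.028]])
a=("top",L,un([[160,299],[388,274],[418,447],[188,477]],4,(370,160)))
b=("scene",L[[0,1,3]],un([[187,325],[394,512],[6,432]],4.6,(300,200)))
for o in([a],[b],[a,b]):
  p,r=fit(o,[.48,-.2,.1]);c,s=np.cos(SH[2]),np.sin(SH[2]);print(p,np.array([[c,s],[-s,c]])@(p[:2]-SH[:2]),np.rad2deg(p[2]-SH[2]),r.round(1).tolist())
```

```text
[ 0.47992579 -0.19860527  0.10144458] [-0.17866125  0.0009248 ] -0.20371044286193757 [[0.4, -0.0], [-0.5, -0.4], [-0.1, 0.5], [0.2, -0.1]]
[ 0.47749552 -0.20264799  0.10547548] [-0.18150184 -0.00284094] 0.027242894372898698 [[0.3, -0.4], [0.7, 0.1], [-1.0, -0.0]]
[ 0.47903569 -0.20015384  0.10239699] [-0.17970875 -0.00052195] -0.14914136311081908 [[1.1, 0.4], [0.2, -0.0], [0.6, 0.8], [0.9, 0.3], [0.4, -1.4], [0.5, -1.1], [-0.9, -1.3]]
```

>>> play_rows(gripper=[1,1,1,1,1,1,1,1], dp=[[4,0.4,0],[12,1.3,0],[24,2.5,0],[37,3.9,0],[50,5.3,0],[63,6.6,0],[74,7.8,0],[80,8.4,0]], delta_rot=[[0,0,0],[0,0,0],[0,0,0],[0,0,0],[0,0,0],[0,0,0],[0,0,0],[0,0,0]])

```text
time_s: 14.02
tcp_pos: [0.4702, -0.2013, 0.0114]
eef_rot: [0.99, 0.052, 0.131, -0.006]
wrist_force: [0.8, -0.2, -1.4]
opening: 0.0128
```

Run:
```python
from h import *
import cv2
st=robot.state();print(st["tcp_pos"],(tgt(-.025)[1]-st["tcp_pos"][:2])*1000)
t=robot.get_image("top")[:,:,::-1];s=robot.get_image("scene")[:,:,::-1]
cv2.imwrite("pics/a7.png",cv2.resize(t[140:280,370:520],None,fx=4,fy=4,interpolation=cv2.INTER_CUBIC))
cv2.imwrite("pics/b7.png",cv2.resize(s[200:330,300:460],None,fx=4.6,fy=4.6,interpolation=cv2.INTER_CUBIC))
```

```text
[ 0.47023939 -0.20132565  0.01142067] [73.53628304  7.85769066]
```

View pics/b7.png

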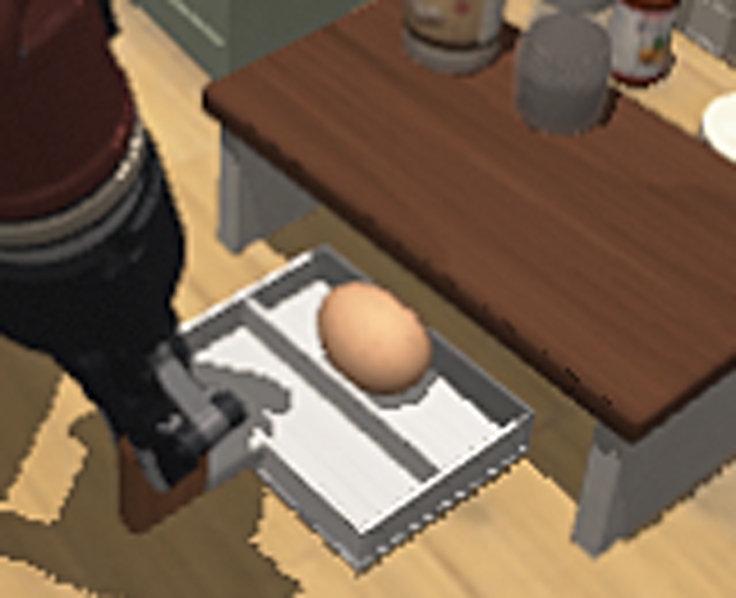

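View pics/a7.png

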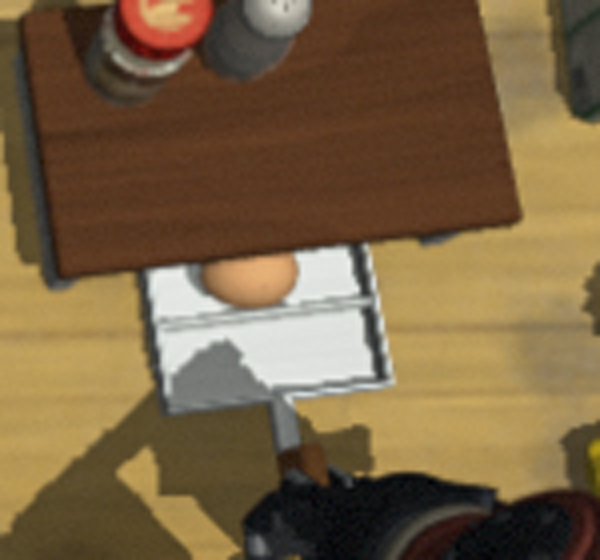

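>>> play_rows(gripper=[1,1,1,1,1,1,1,1], dp=[[4,0.4,0],[12,1.3,0],[24,2.5,0],[37,3.9,0],[50,5.3,0],[62,6.6,0],[70,7.4,0],[73,7.7,0]], delta_rot=[[0,0,0],[0,0,0],[0,0,0],[0,0,0],[0,0,0],[0,0,0],[0,0,0],[0,0,0]])

```text
time_s: 15.12
tcp_pos: [0.543, -0.1936, 0.0114]
eef_rot: [0.99, 0.052, 0.131, -0.006]
wrist_force: [-0.8, -0.1, -1.7]
opening: 0.0125
```

Run:
```python
from h import *
import cv2
st=robot.state();print(st["tcp_pos"],(tgt(-.025)[1]-st["tcp_pos"][:2])*1000)
t=robot.get_image("top")[:,:,::-1];s=robot.get_image("scene")[:,:,::-1]
cv2.imwrite("pics/a8.png",cv2.resize(t[140:280,370:520],None,fx=4,fy=4,interpolation=cv2.INTER_CUBIC))
cv2.imwrite("pics/b8.png",cv2.resize(s[200:330,300:460],None,fx=4.6,fy=4.6,interpolation=cv2.INTER_CUBIC))
```

```text
[ 0.54296608 -0.19360055  0.01137915] [0.80959394 0.1325923 ]
```

View pics/b8.png

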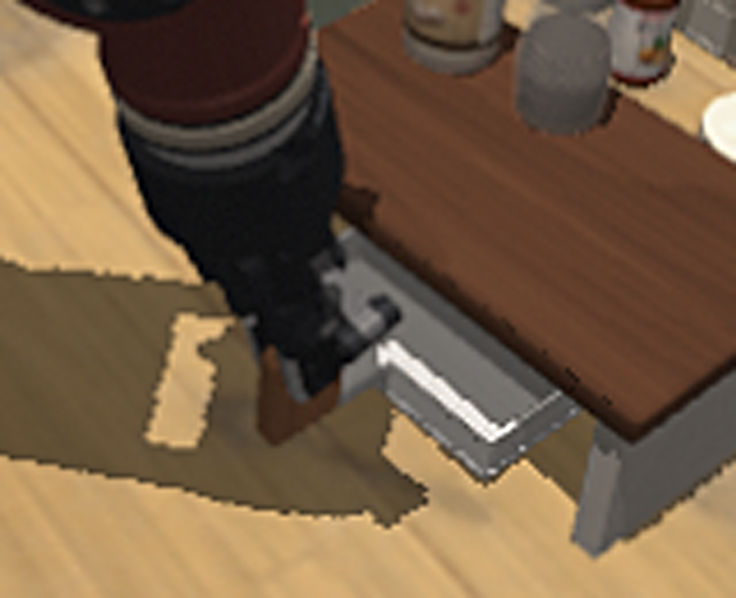

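View pics/a8.png

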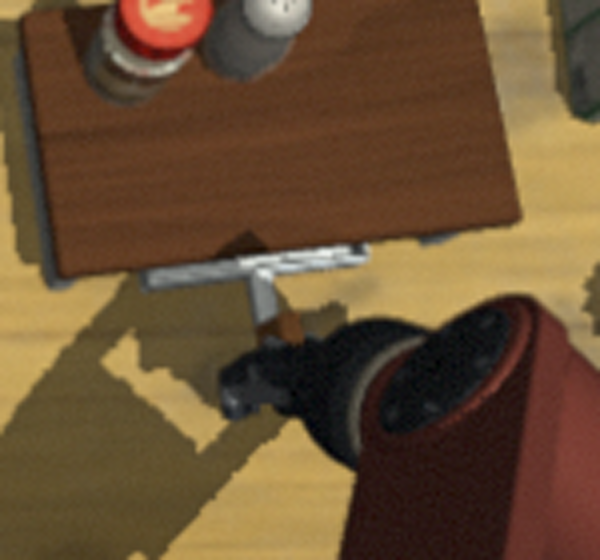

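Run:
```python
from h import *
L=np.array([[-.05,-.065,.028],[-.05,.065,.028]])
a=("top",L,un([[369,258],[146,284]],4,(370,140)))
b=("scene",np.array([[-.05,-.065,.028]]),un([[492,440]],4.6,(300,200)))
for o in([a],[a,b]):
  p,r=fit(o,[.63,-.18,.1]);c,s=np.cos(SH[2]),np.sin(SH[2]);print(p,np.array([[c,s],[-s,c]])@(p[:2]-SH[:2]),np.rad2deg(p[2]-SH[2]),r.round(1).tolist())
```

```text
[ 0.63415632 -0.18254583  0.10217399] [-0.02359699  0.00073133] -0.16191871587569276 [[-0.1, 0.0], [0.1, -0.0]]
[ 0.63395142 -0.18333005  0.09754745] [-2.38829554e-02 -2.70964066e-05] -0.4269997530926592 [[0.2, 0.2], [0.3, -0.0], [-0.1, -0.5]]
```

>>> play_rows(gripper=[1,1,1,0.6,0.2,-0.2,-0.3,-0.3], dp=[[0,0,-2],[0,0,-4],[0,0,-5],[0,0,-5],[0,0,-5],[0,0,-5],[0,0,-5],[0,0,-5]], delta_rot=[[0,0,0],[0,0,0],[0,0,0],[0,0,0],[0,0,0],[0,0,0],[0,0,0],[0,0,0]])

```text
time_s: 16.23
tcp_pos: [0.5425, -0.1937, 0.0064]
eef_rot: [0.99, 0.052, 0.131, -0.006]
wrist_force: [-0.4, -1.4, -0.4]
opening: 0.0555
```

>>> play_rows(gripper=[-0.3,-0.3,-0.3,-0.3,-0.3,-0.3,-0.3,-0.3], dp=[[-4,-0.4,1],[-12,-1.2,2],[-25,-2.6,3],[-42,-4.4,5],[-60,-6.3,10],[-75,-7.9,30],[-90,-9.5,65],[-100,-10.5,100]], delta_rot=[[0,0,0],[0,0,0],[0,0,0],[0,0,0],[0,0,0],[0,0,0],[0,0,0],[0,0,0]])

```text
time_s: 17.23
tcp_pos: [0.4403, -0.2038, 0.1066]
eef_rot: [0.99, 0.051, 0.13, -0.006]
wrist_force: [0.3, 0.4, -0.2]
opening: 0.0554
```

Run:
```python
from h import *
import cv2
t=robot.get_image("top")[:,:,::-1];s=robot.get_image("scene")[:,:,::-1]
cv2.imwrite("pics/a9.png",cv2.resize(t[140:280,370:520],None,fx=4,fy=4,interpolation=cv2.INTER_CUBIC))
cv2.imwrite("pics/b9.png",cv2.resize(s[200:330,300:460],None,fx=4.6,fy=4.6,interpolation=cv2.INTER_CUBIC))
cv2.imwrite("pics/t9.png",t)
```

```text
(no output)
```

View pics/b9.png

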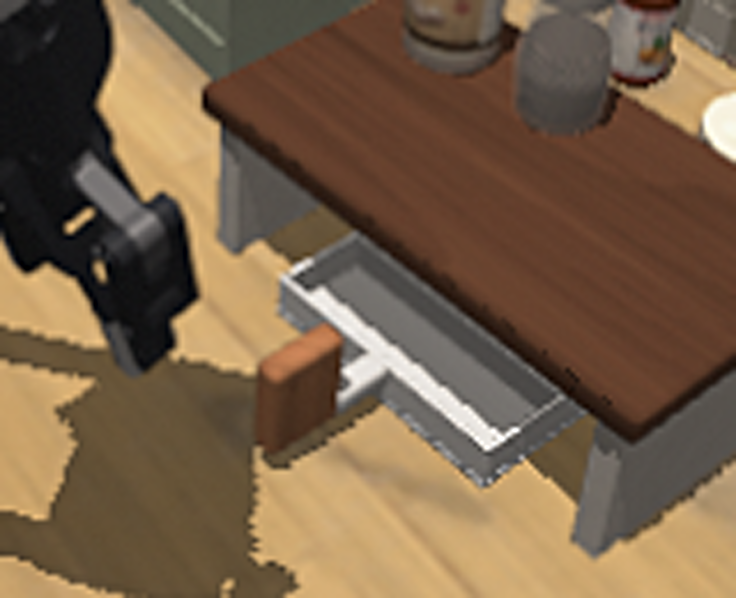

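View pics/t9.png

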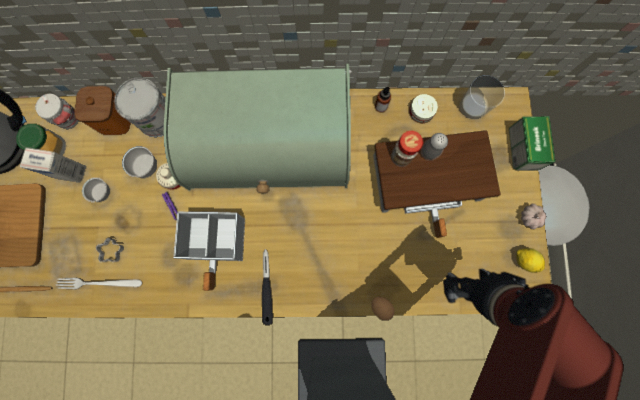

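Run:
```python
from h import *
L=np.array([[-.05,-.065,.024],[-.05,.065,.024]])
b=("scene",L,un([[490,450],[281,275]],4.6,(300,200)))
p,r=fit([b],[.63,-.18,.1]);c,s=np.cos(SH[2]),np.sin(SH[2]);print(p,np.array([[c,s],[-s,c]])@(p[:2]-SH[:2]),np.rad2deg(p[2]-SH[2]))
print(proj("scene",W([.6335,-.183,.103],L)), b[2])
robot.close_job()
```

```text
[ 0.63128799 -0.18579243  0.10159103] [-0.02678979 -0.00219677] -0.19531938917565184
[[406.2048264  296.09913854]
 [360.66234843 258.05680059]] [[406.13043478 297.43478261]
 [360.69565217 259.39130435]]
the job is handed in; nothing more can be done
```

The low tray, with its egg, is standing under the shelf with only the handle sticking out, and I handed the job in at about 17 s. No verdict was reported.

- **Grip:** The first grip was too high. The rear of the tray stayed on the worktop when I lifted, so I set it down and gripped lower twice; the third grip lifted it level. I then lifted it about 55 mm to pass the loose egg on the worktop and turned it into line with the shelf. I moved it straight in about 4 mm above the worktop, set it down, opened the fingers and backed off.
- **Tray position:** Just before I set the tray down, the fit put it at x ≈ -0.024 m in the shelf frame. After release, a scene-camera fit gave x ≈ -0.027 m, y ≈ -0.002 m, turned about 0.2°. The two agree within the camera calibration error and are well inside the limits.
- **Shelf and deep tray:** Wrist forces stayed around 2 N while going in, so there was no sign of a bump. The deep tray looks unmoved in the last top view.
- **Not confirmed:** The egg is hidden by the shelf board in the final pictures. It was last seen in its rear compartment halfway in, and nothing moved suddenly after that.

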